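Load the glass insert into the measuring stage behind its gravity catch

ROBOT

A 6-joint arm with a two-finger parallel gripper is mounted at the origin on the work surface. World frame = base frame: x ahead of the robot, y to its left, z up, the work surface at z = 0. Lengths are in mm, angles in rad, forces in N, time in s.
With the tool pointing down it reaches from about 350 to 975 mm from the base axis. Payload 7.1 kg.
Tool frame: the origin (TCP) lies at the very end of the fingers, on their centre line; the grasp point (between the pads) lies 19 mm behind it (ctrl.grasp_offset is the distance from the TCP to the grasp point, in mm); z points along the fingers, y is the line along which they close (so a half turn about z gives the same grasp; the last joint's range is limited). The gripper opens to 88 mm and grips with 3 to 60 N. Pads are 20 mm wide; open, the fingers measure 115 mm over their backs; the gripper's body (75 mm by 178 mm) begins 61 mm behind the grasp point.
Start: joints at [1.253, 0.423, 1.63, -0, 1.089, -0.019], TCP at [183.952, 597.299, 222.675] pointing down, gripper open.
Joint ranges: [-3, 3], [-0.9, 2.11], [0.09, 2.58], [-1.31, 4.45], [0.11, 2.69], [-2.54, 2.54]. Speed limits (rad/s): [2.39, 2.39, 3.01, 3.14, 3.14, 3.14].

INTERFACE

Orientations are given as a rotation vector (axis times angle).
In Python, from workcell import ctrl, viewer, ticket, models gives the robot as it stands.
- The arm moves only by the tool play_rows, never from a script. Its arguments are lists of equal length, an entry for each row: "dp": the shift along the world's x, y, z in mm, a list of three; "yaw": the turn about the world's z in degrees. In form: {"dp": [[tx, ty, tz], ...], "yaw": [yaw, ...]}. A call has 1 to 8 rows; each row shifts and turns the commanded pose from where the row before left it; what a row does not reach is not made up. A row lasts 1/12 s, in which the tool goes at most 41.7 mm and 7.16 degrees, less where a joint would pass 70% of its speed; a pose out of reach is approached as far as the arm can. A call is refused whole if a number of a shift passes 41.7 or a number of a turn 7.16, either way. A call with a gripper value outside its range is refused whole. "gripper" is the closure, from 0 (fully open) to 1 (shut), set as the call begins (left out, the last holds). The fingers move at their own pace and stop on an object; the grip force is fixed at half the most. Time passes only in rows, so rows that do not move let the fingers close. It gives the time, the measured TCP pose, the force, the opening and the grip force at its end, in the units of the state.
- ctrl.get_obs(): the state, without advancing time (a new reading comes with each control period).
- viewer.get_image(name): name is "scene" or "top"; returns a dict with "pixels" (420x560x3 uint8, red, green, blue), "range_z" (420x560 float32, mm along the optical axis (not along the pixel's ray), 0 where there is no reading), "fx", "fy", "cx", "cy" (pixels), "T" (4x4, takes a point from camera to world coordinates). Camera axes: x right, y up, looking along -z (the intrinsics and any distortion apply to the point x, -y, -z); pixel columns grow to the right and rows downward; lengths in mm; the calibration is good to about 2 mm. A picture is of the moment at which its call begins.
- ticket.close_job(): hands the job in; it is judged then, once.
Trained networks look in a picture, given as the dict that the camera call returned (one of the last four; its "shot" number tells which), for a name from the list of things; names that differ only in an ending like _2 or _b are one class to them, and where a whole thing is asked for, a point or a joint stands for the part that bears it (a point fixed in the world has none). Each returns a list of dicts, best first, with "conf" (0 to 1); they miss things now and then, are a little off and sometimes report something else, mostly with a low value. They report only what shows in the picture. A call takes as long as a camera call. They do not tell look-alikes from the thing itself.
- models.look_for(picture, name): "bbox" ([centre column, centre row, width, height] in pixels, round what is visible of it).
- models.landmark_of(picture, name): "location" ([column, row] in pixels: a listed point, or the origin of a listed thing).
The state is a dict: "t": time; "qpos": joint angles; "qvel": joint speeds; "joint_torque": joint torques, N m; "ee_pos": TCP position; "orientation": TCP orientation; "ft_force": force on the tool from outside, world axes, zero at the start; "moment": the same for the moment, N m; "width": finger opening in mm; "grasp_force": force on a finger pad.
Only numpy, scipy, OpenCV 4.12 (cv2) and the standard library are available. Lean on these libraries where they do the work, as an engineer would, in place of code of your own. Each camera call takes 0.05 s, during which the arm holds its last target. There are 200 camera calls.

TASK

Take the framed glass insert (it has an upright finger bar) from the cork pad, enter it into the flared mouth of the measuring stage's guide and slide it in, so that its own front edge lifts the hinged gravity catch, until the catch drops shut behind its rear edge; then let go. It is glass: never let it press on the stage or its guide with more than 30 N. Touch nothing but the insert with the gripper, and leave the other gauges where they are.

Things in the scene. Friction and masses are not known exactly. Their poses are not given: they have to be found in the camera images.
- insert: Grey metal frame with a glass pane, 110 (x) x 90 (y) x 10 mm, about 0.27 kg, flat on a 4 mm cork pad. Origin: centre of its underside. +x points to the front edge, which goes in first. An upright aluminium finger bar, 10 mm thick (x), 40 mm wide (y), reaches from the frame's top (10 mm) to 40 mm above the underside, centred at x = -45 mm, 10 mm ahead of the rear edge.
- stage: Low two-axis measuring stage (cream base 190 x 150 mm, micrometers at its +x end and -y side), fixed. Origin: centre of the base's underside; the insert slides in along +x. Its top slide carries the guide (floor, rails, catch, stop), set off as a whole from the points given by up to 12 mm in x and 4 mm in y, differently each time. The offset is not measured: feel for it. The slides do not give.
- mouth (a point): Mouth of the guide with the micrometers at zero (x = -82 mm, floor height 75 mm, on the midline). The floor starts 38 mm before it. The insert enters towards +x: the side walls, 17 mm tall, narrow at 20 degrees from +-56 mm here to +-47 mm 27 mm further on (2 mm clearance each side of the insert), then run straight to the stop. All is smooth ground metal.
- nose (a point): Zero position of the foot of the catch's back face (x = -10, y = -37.5 mm, floor height). The 15 mm wide nose hangs to 1.5 mm above the floor; its underside slopes down from 22 mm before this point up to it. From 12 mm past it to the stop, keeper strips reach 9 mm in from the rails, 13 mm above the floor: it can only be slid in, not laid in.
- stop (a point): Zero position of the face of the solid end stop (x = +104 mm, floor height, midline), 114 mm beyond the nose: when the insert meets the stop its rear edge is 4 mm past the nose. The catch drops 2 to 3 mm earlier.
- catch (a joint): Steel gravity catch hinged beside the -y rail; rad, 0 = down at rest, grows as it lifts (to 0.9). The insert's front edge, pushed under its sloping nose with about 1 N, lifts it to about 0.2; it rides on the insert and falls to 0 when the rear edge is 1 to 2 mm past the nose. Its top is 25 mm above the floor when down, about 35 mm when lifted.
- gauge_case: Bystander: closed light-wood gauge case, 85 x 120 x 48 mm, loose; origin at the centre of its underside.
- setting_ring: Bystander: steel setting ring, 56 mm across, 18 mm tall, loose; origin at the centre of its underside.
- dial_stand: Bystander: dial comparator stand, dark base 100 x 75 x 30 mm, column to 220 mm, loose; origin at the centre of its underside.
Not all that is in view belongs to the job. Several things look just like the insert: the one meant starts nearest to the robot's base.

How it is judged (in metres and radians):
On the way, in this order (a step that is already met when the one before it is completed fails the run):
1. the insert, in the guide, has lifted the catch with its edge (value of joint catch above 0.1 rad and x of insert in the frame of stage between -0.11 and 0.03 m and z of insert in the frame of stage below 0.085 m), for 0.2 s.
2. the catch has dropped behind the insert (value of joint catch below 0.04 rad and x of insert in the frame of stage above 0.031 m), for 0.2 s.
At the end, for the whole second after the job is handed in: Catch down (under 0.04 rad) behind the insert, which lies still and flat (0.03 rad) on the guide floor between catch and end stop: origin 31 to 64 mm along the stage's +x, within 8 mm of its midline, 72 to 78 mm up, aligned within 0.06 rad (covers every micrometer setting) (all of step 2 and x of insert in the frame of stage below 0.064 m and y of insert in the frame of stage between -0.008 and 0.008 m and z of insert in the frame of stage between 0.072 and 0.078 m and angle between insert's own z axis and vertical below 0.03 rad and angle between the x axis of insert and the x axis of stage, either way round below 0.06 rad and linear speed of insert below 0.02 m/s); the robot touches nothing.
It fails at once if the insert presses on the stage, its guide or the catch with more than 30 N (contact force between insert and stage above 30 N).
It fails at once if the gripper or arm touches the stage or its catch (contact force between any of the fingers, the arm and stage above 0.5 N).
It fails at once if a bystander is moved by more than 15 mm (distance of any of gauge_case, setting_ring, dial_stand from where it was at the start of the episode above 0.015 m).
It also fails if it takes over 69 s, if anything falls off the work surface, if the arm or the gripper's body presses on something with over 40 N, if the wrist force passes 120 N, or if a joint passes its speed limit or range.

## Working session

There is one attempt and no reset: what is moved stays moved. The work goes in short steps, Python scripts to look and compute and a tool call to move; the robot and the scene stay as the last step left them, time stands still between calls to the robot, and variables do not carry over. Pictures are saved under pics/ and viewed, at most 10 in all, crops included, and the job is handed in when it is done.

Besides the shell and the picture viewer there is one more tool, called after "Emit:" by a JSON object that holds its "op" and its "data". play_rows: Moves the arm, as the interface text tells. Its arguments: {"type":"object","properties":{"dp":{"type":"array"},"yaw":{"type":"array"},"gripper":{"type":"number"}},"required":["dp","yaw"]}

```bash
mkdir -p pics
cat > h.py <<'E'
import numpy as np, cv2
from workcell import ctrl, viewer, ticket, models
def w(p,u,v,z=None):
    d=p["range_z"][int(round(v)),int(round(u))]
    r=np.array([(u-p["cx"])/p["fx"],-(v-p["cy"])/p["fy"],-1.0])
    T=np.array(p["T"]);
    if z is None: return T[:3,:3]@(r*d)+T[:3,3]
    R=T[:3,:3]@r; return T[:3,3]+R*(z-T[2,3])/R[2]
def save(p,n): cv2.imwrite("pics/"+n,cv2.cvtColor(p["pixels"],cv2.COLOR_RGB2BGR))
E
python3 - <<'E'
from h import *
for n in ["scene","top"]:
    p=viewer.get_image(n); save(p,n+"0.png")
    print(n,[k for k in p if k not in("pixels","range_z")],p["fx"],p["cx"],p["cy"],np.round(p["T"],3).tolist())
    for o in ["insert","stage","gauge_case","setting_ring","dial_stand"]:
        for d in models.look_for(p,o)[:5]: print(o,np.round(d["bbox"]),round(d["conf"],2))
    for o in ["insert","mouth","nose","stop","stage"]:
        for d in models.landmark_of(p,o)[:5]:
            u,v=d["location"];print(o,np.round([u,v],1),round(d["conf"],2),np.round(w(p,u,v),0))
print(ctrl.get_obs())
E
```

```text
scene ['fx', 'fy', 'cx', 'cy', 'T', 'shot'] 507.11968888985604 278.58126403363167 208.77101293326828 [[0.337, -0.764, 0.55, 1376.372], [0.941, 0.282, -0.185, -383.473], [-0.014, 0.58, 0.814, 1234.627], [0.0, 0.0, 0.0, 1.0]]
insert [219. 220.  38.  33.] 0.84
insert [130. 219.  44.  36.] 0.8
insert [242. 272.  52.  47.] 0.61
stage [366. 203. 101.  82.] 0.6
stage [363. 202.  18.  19.] 0.58
gauge_case [309. 267.  56.  52.] 0.61
setting_ring [277. 164.  18.  18.] 0.5
dial_stand [172. 257.  58.  75.] 0.64
insert [223.9 223.8] 0.91 [ 549. -274.   17.]
insert [239.  269.7] 0.76 [ 705. -276.   12.]
insert [129.1 219.6] 0.55 [ 433. -531.    9.]
insert [180.4 273.3] 0.5 [ 672. -429.   31.]
insert [357.5 205. ] 0.22 [669.  85.  94.]
mouth [336.8 195.7] 0.63 [609.  50.  77.]
nose [365.8 197.3] 0.74 [658. 114. 101.]
stop [395.3 181.1] 0.81 [617. 232.  75.]
stage [361.3 205. ] 0.84 [674.  94.  95.]
stage [308.4 267.5] 0.63 [ 781. -104.   46.]
top ['fx', 'fy', 'cx', 'cy', 'T', 'shot'] 384.9509078688356 277.732469403334 201.47762623291405 [[0.062, 0.973, -0.224, 363.44], [-0.998, 0.061, -0.014, -134.
[... 621 characters left out ...]
.  189.1] 0.81 [593. 116.  77.]
{'t': 1.1, 'qpos': array([ 1.25298041e+00,  4.23071300e-01,  1.62987345e+00, -8.74040304e-07,
        1.08858240e+00, -1.90091860e-02]), 'qvel': array([-0.00190595, -0.00070894,  0.00090358,  0.00120851,  0.00039715,
       -0.00088256]), 'joint_torque': array([-1.80892963e-03, -5.44583237e+01, -2.74049288e+01,  6.44480903e-02,
        1.65417435e-02, -1.69415534e-05]), 'ee_pos': array([183.97109796, 597.31852703, 222.7034476 ]), 'orientation': array([4.67617942e-01, 3.10658399e+00, 1.01238144e-04]), 'ft_force': array([0.46751787, 0.38650972, 0.18340172]), 'moment': array([ 0.03350109,  0.0037377 , -0.01856062]), 'grasp_force': 0.0, 'width': 88.07805282230444}
```

Run:
```python
import cv2
a=cv2.imread("pics/scene0.png")[110:340,80:470];b=cv2.imread("pics/top0.png")[90:340,90:490]
cv2.imwrite("pics/a.png",cv2.resize(a,None,fx=2,fy=2,interpolation=2));cv2.imwrite("pics/b.png",cv2.resize(b,None,fx=2,fy=2,interpolation=2))
```

```text
(no output)
```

View pics/a.png

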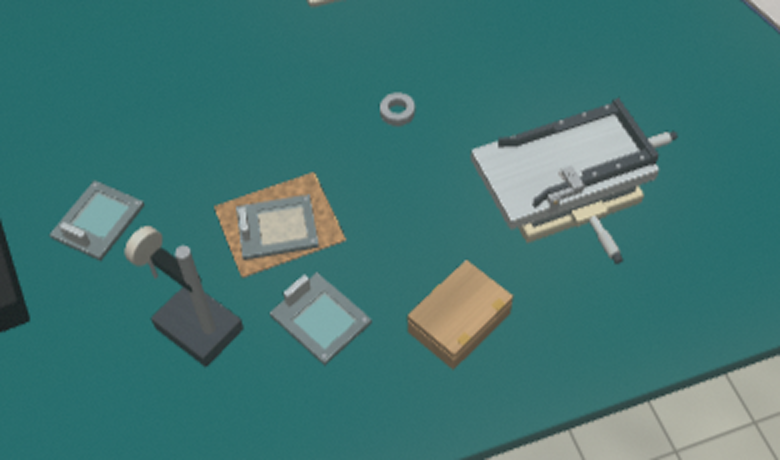

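View pics/b.png

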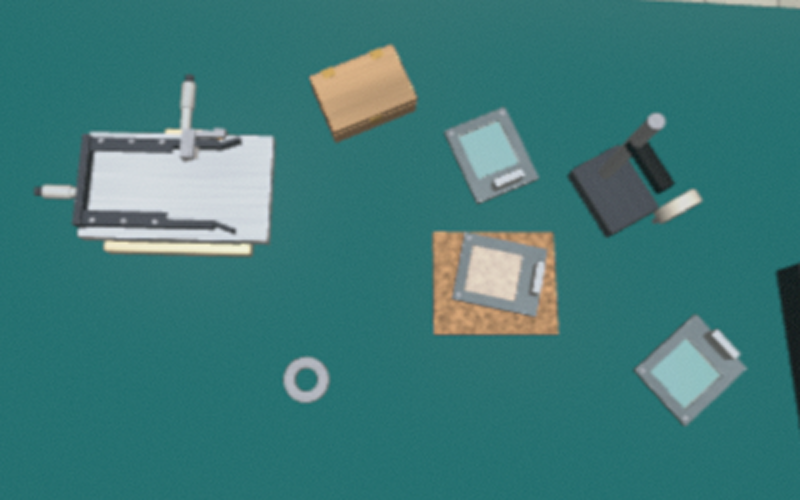

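Look-alikes, in scene pixels:
- (224,224) is on the cork pad, about 607 mm from the base.
- (239,270) is on bare cloth, about 750 mm away.
- (129,219) is on bare cloth, about 684 mm away.

I choose the one on the cork. Its bar is at the -y end, so its front points to about +y. The stage's +x is also about world +y, with the catch on the world +x side. Next I measure both from the depth images and take a close crop.

```bash
cat >> h.py <<'E'
def cloud(p):
    d=p["range_z"].astype(float); v,u=np.mgrid[:d.shape[0],:d.shape[1]]
    P=np.stack([(u-p["cx"])/p["fx"]*d,-(v-p["cy"])/p["fy"]*d,-d],-1)
    T=np.array(p["T"]); return P@T[:3,:3].T+T[:3,3]
def sel(P,b):
    m=np.ones(P.shape[:2],bool)
    for i in range(3): m&=(P[...,i]>b[i][0])&(P[...,i]<b[i][1])
    return P[m]
def rect(q): return cv2.minAreaRect(q[:,:2].astype(np.float32))
E
python3 - <<'E'
from h import *
for n in ["top","scene"]:
    p=viewer.get_image(n);P=cloud(p)
    c=sel(P,[(450,620),(-370,-190),(-5,60)])
    print(n,"hist",np.histogram(c[:,2],bins=np.arange(-5,60,3))[0])
    for lo,hi in [(9.5,20),(30,60)]:
        q=sel(P,[(450,620),(-370,-190),(lo,hi)]);print(lo,len(q),rect(q) if len(q)>3 else 0,q.mean(0).round(1))
    s=sel(P,[(480,740),(-10,260),(60,130)])
    print("hist",np.histogram(s[:,2],bins=np.arange(60,130,4))[0])
    for lo,hi in [(68,80),(86,96),(97,130)]:
        q=s[(s[:,2]>lo)&(s[:,2]<hi)];print(lo,len(q),rect(q),q.mean(0).round(1))
    if n=="top":
        a=p["pixels"][200:265,300:375];b=p["pixels"][145:225,120:240]
        a=cv2.resize(a,(375,325),interpolation=cv2.INTER_CUBIC);b=cv2.resize(b,(600,400),interpolation=cv2.INTER_CUBIC)
        np.save("top_z.npy",P)
        im=np.zeros((400,800,3),np.uint8); b=cv2.resize(b,(480,320));a=cv2.resize(a,(320,277));im[:320,:480]=b;im[:277,480:]=a
        cv2.imwrite("pics/c.png",im[...,::-1])
E
```

```text
top hist [ 122  740 1078  842  192  477  676  145    9    4    4    3    3    4
    4   22   39    5    0    0    0]
9.5 1336 ((515.9457397460938, -288.92803955078125), (124.26020812988281, 124.69426727294922), 81.53298950195312) [ 533.5 -281.4   13.6]
30 79 ((527.2312622070312, -328.7190246582031), (10.463521003723145, 39.68450164794922), 80.58452606201172) [ 526.1 -327.7   42.4]
hist [  47   34  143 2410 1216   83   68  440  546  218   52    0    0    0
    0    0    0]
68 3769 ((609.408203125, 130.57472229003906), (136.73953247070312, 233.5746307373047), 2.241305112838745) [605.5 119.   75.2]
86 1017 ((613.9404907226562, 151.30892944335938), (130.44003295898438, 194.80091857910156), 2.2911295890808105) [609.9 166.1  92.1]
97 193 ((614.9574584960938, 167.51788330078125), (111.90485382080078, 168.25033569335938), 7.037062168121338) [630.8 178.5  99.1]
scene hist [151 474 619 501 260 327 373 145  27   4   3   2   5   2   5  12  15  15
   1   0   0]
9.5 893 ((539.0349731445312, -282.3409423828125), (154.63540649414062, 145.63504028320312), 12.265689849853516) [ 537.7 -285.8   13.7]
30 56 ((528.8822631835938, -332.4560546875), (9.67294979095459, 45.80352783203125), 81.33330535888672) [ 532.9 -332.9   42.5]
hist [  74   84  259 1145  822  157  111  287  336  153   39    3    0    0
    0    0    0]
68 2226 ((611.385009765625, 125.62625122070312), (142.07981872558594, 232.67864990234375), 2.771240472793579) [614.7 112.4  75.1]
86 687 ((615.4674072265625, 148.8896484375), (131.15940856933594, 196.77011108398438), 2.116671562194824) [614.7 162.1  91.7]
97 144 ((615.3251342773438, 157.43161010742188), (117.66033172607422, 173.78929138183594), 4.45249080657959) [635.  166.6  99.2]
```

View pics/c.png

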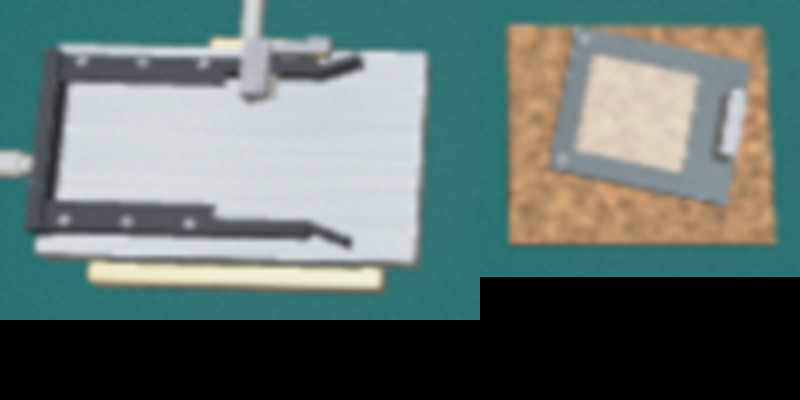

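The crop confirms the choice: clear frame, bar at its right (-y) end, lying on the cork. Now the rail profile along the guide, from dark pixels.

Run:
```python
from h import *
for n in ["top","scene"]:
    p=viewer.get_image(n); im=cv2.resize(p["pixels"],None,fx=4,fy=4,interpolation=cv2.INTER_CUBIC).astype(float)
    g=im.max(2); v,u=np.mgrid[:g.shape[0],:g.shape[1]]; u=(u+.5)/4-.5; v=(v+.5)/4-.5
    T=np.array(p["T"]); r=np.stack([(u-p["cx"])/p["fx"],-(v-p["cy"])/p["fy"],-np.ones_like(u)],-1)@T[:3,:3].T
    Q=T[:3,3]+r*((92-T[2,3])/r[...,2])[...,None]
    m=(g<105)&(Q[...,0]>530)&(Q[...,0]<690)&(Q[...,1]>40)&(Q[...,1]<260)
    a=np.radians(92.2); X=Q[m][:,:2]-[609,150]
    s=X@[np.cos(a),np.sin(a)]; t=X@[-np.sin(a),np.cos(a)]
    print(n)
    for k in range(-110,112,8):
        q=np.abs(s-k)<2; tt=np.sort(t[q])
        if len(tt)<5: continue
        b=np.where(np.diff(tt)>5)[0]; e=[tt[0]]+[x for i in b for x in(tt[i],tt[i+1])]+[tt[-1]]
        print(k,np.round(e,1))
```

```text
top
-94 [-57.2 -49.2  57.7  61.4]
-86 [-55.  -46.4  54.2  58.5]
-78 [-51.5 -43.6  51.3  55.1]
-70 [-57.2 -42.9  49.6  57.7]
-62 [-58.4 -43.9  49.7  57.3]
-54 [-55.5 -43.7  49.9  57.5]
-46 [-58.  -44.2  49.5  57.7]
-38 [49.7 57.9]
-30 [49.9 58.1]
-22 [-52.8 -43.6  49.5  58.3]
-14 [-53.3 -40.1  41.6  57.8]
-6 [-53.1 -39.4  40.5  58. ]
2 [-47.6 -39.7  40.7  47.6  53.3  58.2]
10 [-53.3 -39.6  40.9  57.7]
18 [-53.2 -39.4  41.   57.4]
26 [-53.  -39.8  40.6  57.6]
34 [-51.5 -39.   40.8  57.7]
42 [-52.5 -38.8  41.   57.3]
50 [-53.  -39.2  40.6  57.5]
58 [-53.4 -39.1  40.8  57.7]
66 [-53.3 -38.9  41.   57.9]
74 [-47.9 -39.4  40.5  46.2  53.6  58.1  74.2  75.4]
82 [-52.9  58.9  73.7  75.6]
90 [-57.3  60.3]
98 [-58.5  59.2]
scene
-102 [-69.9 -59.3  42.6  60.1]
-94 [-66.2 -56.8  41.   59.3]
-86 [-77.7 -76.2 -64.1 -53.1  37.7  56.8]
-78 [-77.9 -72.5 -57.3 -50.1  35.8  51.3]
-70 [-56.9 -50.4  35.8  56.3]
-62 [-70.5 -67.7 -58.  -50.5  36.4  55.8]
-54 [-70.6 -68.1 -57.6 -49.9  36.4  55.5]
-46 [-69.7 -67.9 -57.7 -43.7  36.1  55. ]
-38 [-70.3 -65.   35.8  55.9]
-30 [-67.6 -64.5  35.8  56.5]
-22 [-65.7 -48.9  36.1  56.5]
-14 [-65.3 -41.4  35.6  55.7]
-6 [-65.4 -41.5  36.4  55.2]
2 [-65.5 -41.3  36.2  58. ]
10 [-65.8 -41.1  35.9  56.3]
18 [-65.5 -41.2  35.6  56.1]
26 [-65.3 -41.8  35.6  56.1]
34 [-81.8 -81.8 -65.4 -55.  -46.1 -41.1  36.2  47.4]
42 [-82.5 -81.7 -65.7 -40.9  36.2  57.9]
50 [-82.9 -81.6 -66.1 -41.   35.6  55.7]
58 [-83.2 -82.  -65.5 -41.4  35.7  56. ]
66 [-83.4 -82.1 -65.8 -41.2  35.7  56.3]
74 [-83.8 -82.7 -65.9 -53.1 -46.3 -41.2   9.3   9.3  34.8  49.5]
82 [-67.6  57.8]
90 [-66.1  61.8]
98 [-57.1 -40.4 -24.3  63. ]
```

Emit:
{"op": "play_rows", "data": {"dp": [[32,-41,0],[32,-41,0],[32,-41,0],[32,-41,0],[32,-41,0],[32,-41,0],[32,-41,0],[32,-41,0]], "yaw": [1,1,1,1,1,1,1,1], "gripper": 0}}

```text
t: 1.97
ee_pos: [389.9, 332.9, 223.0]
orientation: [0.248, 3.131, 0.001]
ft_force: [0.6, 0.8, 0.4]
width: 87.8
grasp_force: 0.0
```

Run:
```python
from h import *
for n in ["top","scene"]:
    p=viewer.get_image(n);P=cloud(p)
    q=sel(P,[(420,800),(-620,-350),(90,260)])
    for lo in (90,130,170,200):
        k=q[(q[:,2]>=lo)&(q[:,2]<lo+40)]
        if len(k): print(n,lo,len(k),k.min(0).round(),k.max(0).round())
```

```text
top 90 50 [ 666. -420.   91.] [ 678. -407.  129.]
top 130 409 [ 581. -484.  131.] [ 677. -406.  170.]
top 170 170 [ 587. -480.  170.] [ 681. -407.  209.]
top 200 86 [ 665. -425.  201.] [ 682. -407.  223.]
scene 90 73 [ 601. -470.   90.] [ 687. -411.  129.]
scene 130 398 [ 587. -492.  131.] [ 686. -410.  170.]
scene 170 152 [ 589. -485.  170.] [ 688. -411.  210.]
scene 200 72 [ 668. -429.  200.] [ 687. -411.  225.]
```

Emit:
{"op": "play_rows", "data": {"dp": [[17.2,-41,-8],[17.2,-41,-8],[17.2,-41,-8],[17.2,-41,-8],[17.2,-41,-8],[17.2,-41,-8],[17.2,-41,-8],[17.2,-41,-8]], "yaw": [0,0,0,0,0,0,0,0]}}

```text
t: 2.73
ee_pos: [516.6, 30.9, 163.5]
orientation: [0.249, 3.131, 0.001]
ft_force: [0.8, 0.7, 0.2]
width: 87.7
grasp_force: 0.0
```

Emit:
{"op": "play_rows", "data": {"dp": [[0,-41.5,-7],[0,-41.5,-7],[0,-41.5,-7],[0,-41.5,-7],[0,-41.5,-7],[0,-41.5,-7],[0,-41.5,-7],[0,-41.5,-7]], "yaw": [0,0,0,0,0,0,0,0]}}

```text
t: 3.4
ee_pos: [516.2, -298.1, 107.9]
orientation: [0.249, 3.131, 0.0]
ft_force: [1.1, -0.3, -0.2]
width: 88.0
grasp_force: 0.0
```

Emit:
{"op": "play_rows", "data": {"dp": [[6,-16,-10],[6,-16.5,-10],[0,0,-20],[0,0,-15],[0,0,-15],[0,0,-12],[0,0,-5],[0,0,0]], "yaw": [0,0,0,0,0,0,0,0]}}

```text
t: 4.07
ee_pos: [527.6, -328.2, 19.9]
orientation: [-0.249, -3.13, -0.002]
ft_force: [0.0, -0.8, -0.0]
width: 87.9
grasp_force: 0.0
```

Emit:
{"op": "play_rows", "data": {"dp": [[0,-2,-1],[0,0,0],[0,0,0],[0,0,0],[0,0,0],[0,0,0],[0,0,0],[0,0,0]], "yaw": [0,0,0,0,0,0,0,0], "gripper": 1}}

```text
t: 4.73
ee_pos: [528.0, -331.2, 20.3]
orientation: [0.25, 3.131, -0.0]
ft_force: [0.1, 0.0, -0.1]
width: 37.9
grasp_force: 0.0
```

Emit:
{"op": "play_rows", "data": {"dp": [[0,0,0],[0,0,0],[0,0,0],[0,0,0]], "yaw": [0,0,0,0]}}

```text
t: 5.07
ee_pos: [527.9, -331.2, 20.2]
orientation: [-0.25, -3.132, -0.0]
ft_force: [-0.1, -0.1, 0.3]
width: 11.2
grasp_force: 0.0
```

Emit:
{"op": "play_rows", "data": {"dp": [[0,0,0],[0,0,0],[0,0,0],[0,0,0]], "yaw": [0,0,0,0]}}

```text
t: 5.4
ee_pos: [527.9, -331.1, 20.2]
orientation: [-0.25, -3.132, -0.0]
ft_force: [0.6, -0.2, -0.2]
width: 9.6
grasp_force: 30.0
```

Emit:
{"op": "play_rows", "data": {"dp": [[0,0,15],[0,0,20],[0,0,20],[0,0,25],[0,0,25],[0,0,15],[0,0,0],[0,0,0]], "yaw": [0,1,2,2,2,2,2.3,0]}}

```text
t: 6.07
ee_pos: [528.6, -331.6, 142.6]
orientation: [-0.062, 3.139, -0.003]
ft_force: [-0.7, -0.6, -1.7]
width: 9.6
grasp_force: 30.0
```

Run:
```python
from h import *
o=ctrl.get_obs();print({k:np.round(o[k],3) for k in("t","ee_pos","orientation","ft_force","moment","width","grasp_force")})
for n in ["top","scene"]:
    p=viewer.get_image(n);P=cloud(p);save(p,n+"1.png")
    x,y,z=o["ee_pos"]
    q=sel(P,[(x-80,x+80),(y+15,y+130),(z-40,z+5)]);
    if len(q)>10:
        A=np.c_[q,np.ones(len(q))]; c=np.linalg.lstsq(np.c_[q[:,:2]-[x,y],np.ones(len(q))],q[:,2],rcond=None)[0]
        print(n,len(q),rect(q),q.mean(0).round(1),c.round(3))
```

```text
{'t': np.float64(6.067), 'ee_pos': array([ 528.571, -331.623,  142.557]), 'orientation': array([-6.200e-02,  3.139e+00, -3.000e-03]), 'ft_force': array([-0.672, -0.555, -1.736]), 'moment': array([-0.055, -0.013,  0.008]), 'width': np.float64(9.61), 'grasp_force': np.float64(29.995)}
top 476 ((524.62890625, -244.36305236816406), (89.5771484375, 28.57994270324707), 2.0555291175842285) [ 526.3 -243.4  135.8] [1.00000e-03 8.70000e-02 1.28178e+02]
scene 841 ((526.5455322265625, -274.9556579589844), (96.1922378540039, 84.49500274658203), 1.6395576000213623) [ 530.3 -274.4  134.1] [-7.00000e-03  1.40000e-02  1.33329e+02]
```

Emit:
{"op": "play_rows", "data": {"dp": [[11,30,0],[11,34,0],[11,34,0],[11,34,0],[11,34,0],[11,34,0],[11,34,0],[10,30,0]], "yaw": [0,0,0,0,0,0,0,0]}}

```text
t: 6.83
ee_pos: [614.6, -64.9, 139.4]
orientation: [0.058, -3.139, -0.001]
ft_force: [-0.7, -0.3, -3.0]
width: 9.8
grasp_force: 30.0
```

Emit:
{"op": "play_rows", "data": {"dp": [[0,0,-10],[0,0,-10],[0,0,-10],[0,0,-6],[0,0,0],[0,0,0]], "yaw": [0,0,0,0,0,0]}}

```text
t: 7.33
ee_pos: [614.1, -68.3, 103.3]
orientation: [0.057, -3.139, -0.0]
ft_force: [0.2, 0.3, -2.1]
width: 10.0
grasp_force: 30.0
```

Run:
```python
from h import *
o=ctrl.get_obs();print({k:np.round(o[k],3) for k in("t","ee_pos","orientation","ft_force","moment","width","grasp_force")})
p=viewer.get_image("top");a=p["pixels"][130:240,120:310];cv2.imwrite("pics/d.png",cv2.resize(a,(760,440),interpolation=cv2.INTER_CUBIC)[...,::-1])
```

```text
{'t': np.float64(7.333), 'ee_pos': array([614.131, -68.31 , 103.347]), 'orientation': array([ 0.057, -3.139, -0.   ]), 'ft_force': array([ 0.173,  0.318, -2.093]), 'moment': array([-0.08 ,  0.016,  0.011]), 'width': np.float64(9.958), 'grasp_force': np.float64(29.995)}
```

View pics/d.png

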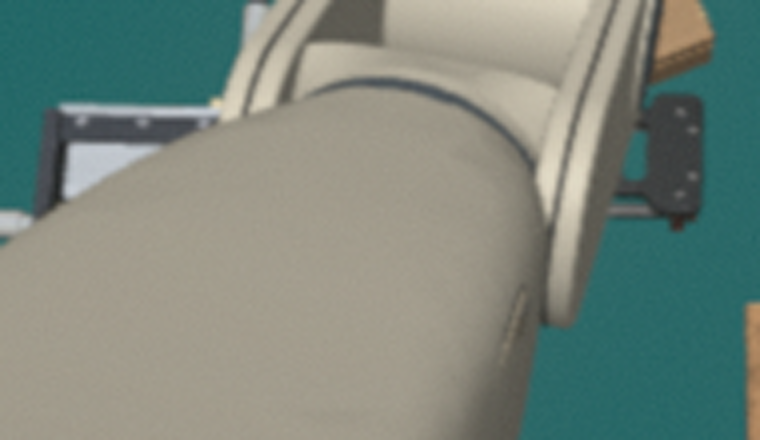

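The picture shows the top view blocked by the forearm: only the stop corner at (50,150) is visible. I'll continue by force, with the scene camera if needed.

Emit:
{"op": "play_rows", "data": {"dp": [[2,0,-5],[0,0,-4],[0,0,-1],[0,0,0],[0,0,0]], "yaw": [0,0,0,0,0]}}

```text
t: 7.8
ee_pos: [616.9, -67.2, 94.2]
orientation: [0.06, -3.141, -0.0]
ft_force: [-0.9, -0.2, -2.7]
width: 9.7
grasp_force: 30.0
```

Run:
```python
from h import *
o=ctrl.get_obs();print({k:np.round(o[k],3) for k in("t","ee_pos","orientation","ft_force","moment")})
p=viewer.get_image("scene");a=p["pixels"][150:260,270:430];cv2.imwrite("pics/e.png",cv2.resize(a,(800,550),interpolation=cv2.INTER_CUBIC)[...,::-1])
```

```text
{'t': np.float64(7.8), 'ee_pos': array([616.938, -67.169,  94.181]), 'orientation': array([ 0.06 , -3.141, -0.   ]), 'ft_force': array([-0.924, -0.214, -2.728]), 'moment': array([-0.062, -0.018, -0.017])}
```

View pics/e.png

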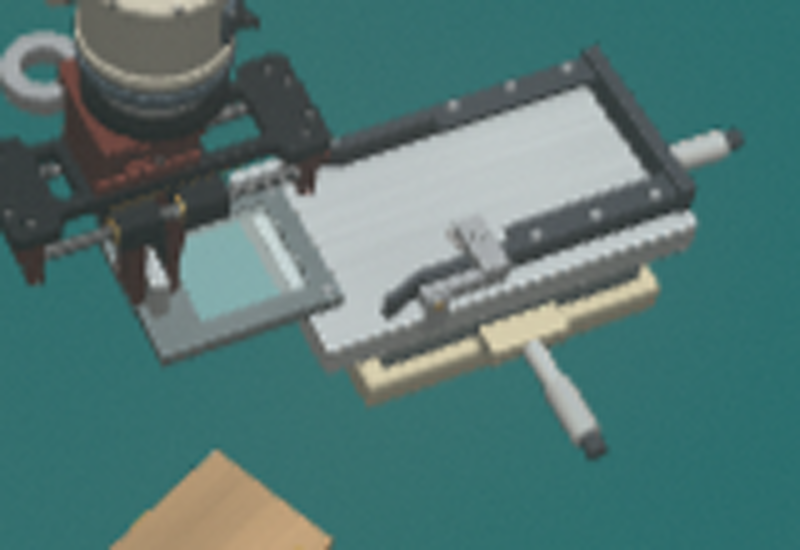

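Emit:
{"op": "play_rows", "data": {"dp": [[0,0,-1],[0,0,-1],[0,0,0],[0,0,0]], "yaw": [0,0,0,0]}}

```text
t: 8.18
ee_pos: [616.9, -67.1, 92.2]
orientation: [0.06, -3.141, 0.0]
ft_force: [1.2, -0.1, -2.4]
width: 9.5
grasp_force: 30.0
```

Emit:
{"op": "play_rows", "data": {"dp": [[0,0,-0.7],[0,0,0],[0,0,0]], "yaw": [0,0,0]}}

```text
t: 8.43
ee_pos: [616.9, -67.2, 91.5]
orientation: [0.06, -3.141, 0.0]
ft_force: [0.5, -0.2, -1.3]
width: 9.9
grasp_force: 30.0
```

Emit:
{"op": "play_rows", "data": {"dp": [[0,0,-0.7],[0,0,0],[0,0,0]], "yaw": [0,0,0]}}

```text
t: 8.68
ee_pos: [617.1, -67.2, 91.0]
orientation: [-0.06, 3.141, 0.0]
ft_force: [-0.3, 0.2, 0.5]
width: 9.9
grasp_force: 30.0
```

Emit:
{"op": "play_rows", "data": {"dp": [[-0.1,3,0.2],[-0.1,4,0],[-0.1,4,0],[-0.1,4,0],[-0.1,3,0],[0,0,0]], "yaw": [0,0,0,0,0,0]}}

```text
t: 9.18
ee_pos: [616.5, -48.3, 91.1]
orientation: [-0.061, 3.141, 0.0]
ft_force: [0.1, 1.1, 0.5]
width: 9.6
grasp_force: 30.0
```

Emit:
{"op": "play_rows", "data": {"dp": [[-0.1,2,0],[-0.1,2,0],[-0.1,2,0],[-0.1,2,0],[0,0,0]], "yaw": [0,0,0,0,0]}}

```text
t: 9.6
ee_pos: [616.1, -40.8, 91.1]
orientation: [-0.06, 3.141, 0.0]
ft_force: [0.1, -0.2, 1.3]
width: 10.1
grasp_force: 30.0
```

Emit:
{"op": "play_rows", "data": {"dp": [[-0.1,2,0.2],[0,2,0],[-0.1,2,0],[0,0,0]], "yaw": [0,0,0,0]}}

```text
t: 9.93
ee_pos: [615.8, -34.8, 91.1]
orientation: [0.06, -3.141, -0.0]
ft_force: [-0.2, 0.7, 0.0]
width: 9.6
grasp_force: 30.0
```

Emit:
{"op": "play_rows", "data": {"dp": [[-0.1,1.5,0],[-0.1,1.5,0],[0,1.5,0],[0,0,0]], "yaw": [0,0,0,0]}}

```text
t: 10.27
ee_pos: [615.6, -30.4, 91.1]
orientation: [0.06, -3.141, -0.0]
ft_force: [-0.1, 0.7, -1.3]
width: 9.7
grasp_force: 30.0
```

Emit:
{"op": "play_rows", "data": {"dp": [[-0.1,1.5,0],[-0.1,1.5,0],[0,1.5,0],[0,0,0]], "yaw": [0,0,0,0]}}

```text
t: 10.6
ee_pos: [615.4, -25.9, 91.1]
orientation: [0.06, -3.141, -0.0]
ft_force: [-0.6, 0.7, -0.8]
width: 9.7
grasp_force: 30.0
```

Emit:
{"op": "play_rows", "data": {"dp": [[-0.1,1.5,0],[0,1.5,0],[-0.1,1.5,0],[0,0,0]], "yaw": [0,0,0,0]}}

```text
t: 10.93
ee_pos: [615.2, -21.4, 91.1]
orientation: [0.06, -3.141, -0.0]
ft_force: [0.5, -0.4, -1.6]
width: 9.9
grasp_force: 30.0
```

Emit:
{"op": "play_rows", "data": {"dp": [[-0.1,1.5,0],[0,1.5,0],[-0.1,1.5,0],[0,0,0]], "yaw": [0,0,0,0]}}

```text
t: 11.27
ee_pos: [615.0, -16.9, 91.2]
orientation: [0.06, -3.141, -0.0]
ft_force: [0.5, 0.4, -1.6]
width: 10.1
grasp_force: 30.0
```

Emit:
{"op": "play_rows", "data": {"dp": [[-0.1,1.5,0],[0,1.5,0],[-0.1,1.5,0],[0,0,0]], "yaw": [0,0,0,0]}}

```text
t: 11.6
ee_pos: [614.8, -12.4, 91.2]
orientation: [0.06, -3.141, -0.0]
ft_force: [-1.3, -0.1, -2.3]
width: 9.8
grasp_force: 30.0
```

Emit:
{"op": "play_rows", "data": {"dp": [[-0.1,1.5,0],[0,1.5,0],[-0.1,1.5,0],[0,0,0]], "yaw": [0,0,0,0]}}

```text
t: 11.93
ee_pos: [614.6, -7.9, 91.2]
orientation: [0.06, -3.141, -0.0]
ft_force: [-0.3, 0.7, -2.7]
width: 10.0
grasp_force: 30.0
```

Emit:
{"op": "play_rows", "data": {"dp": [[-0.1,2,0],[0,2,0],[-0.1,2,0],[0,0,0]], "yaw": [0,0,0,0]}}

```text
t: 12.27
ee_pos: [614.4, -1.7, 91.2]
orientation: [0.06, -3.141, -0.0]
ft_force: [0.0, -0.6, -2.2]
width: 9.4
grasp_force: 30.0
```

Emit:
{"op": "play_rows", "data": {"dp": [[-0.1,2,0],[0,2,0],[-0.1,2,0],[0,0,0]], "yaw": [0,0,0,0]}}

```text
t: 12.6
ee_pos: [614.2, 4.2, 91.2]
orientation: [0.06, -3.141, -0.0]
ft_force: [-0.3, -0.8, -2.5]
width: 9.6
grasp_force: 30.0
```

Emit:
{"op": "play_rows", "data": {"dp": [[-0.1,2,0],[0,2,0],[-0.1,2,0],[0,0,0]], "yaw": [0,0,0,0]}}

```text
t: 12.93
ee_pos: [614.0, 10.2, 91.2]
orientation: [0.06, -3.141, -0.0]
ft_force: [-0.4, 0.3, -2.0]
width: 10.0
grasp_force: 30.0
```

Emit:
{"op": "play_rows", "data": {"dp": [[-0.1,2,0],[0,2,0],[-0.1,2,0],[0,0,0]], "yaw": [0,0,0,0]}}

```text
t: 13.27
ee_pos: [613.9, 16.1, 91.2]
orientation: [-0.06, 3.141, 0.0]
ft_force: [0.5, 0.0, -1.3]
width: 9.9
grasp_force: 30.0
```

Run:
```python
from h import *
p=viewer.get_image("scene");a=p["pixels"][150:250,300:430];cv2.imwrite("pics/f.png",cv2.resize(a,(780,600),interpolation=cv2.INTER_CUBIC)[...,::-1])
```

```text
(no output)
```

View pics/f.png

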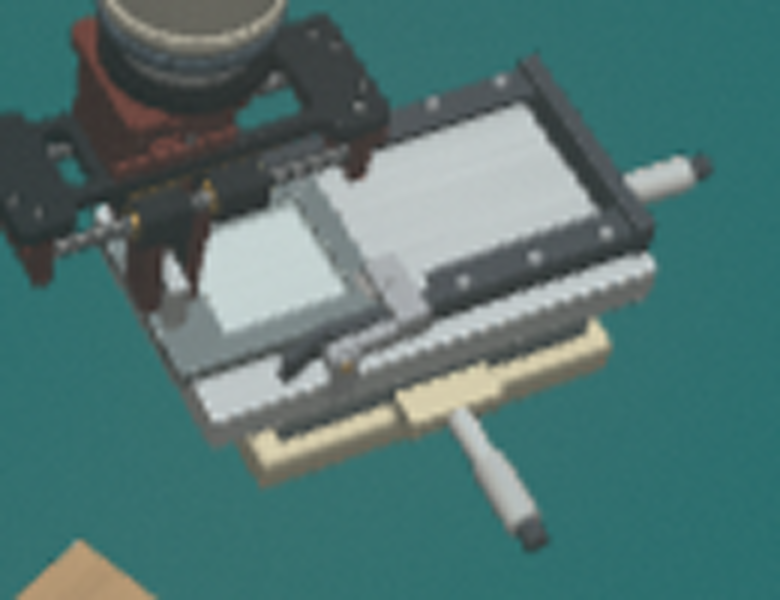

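The picture shows the insert in the guide, with its front edge under the catch nose at about (385,285). Sliding on.

Emit:
{"op": "play_rows", "data": {"dp": [[-0.1,2.5,0],[-0.1,2.5,0],[-0.1,2.5,0],[-0.1,2.5,0],[0,0,0]], "yaw": [0,0,0,0,0]}}

```text
t: 13.73
ee_pos: [613.4, 26.5, 91.2]
orientation: [0.06, -3.141, -0.0]
ft_force: [0.2, 0.7, -1.9]
width: 9.6
grasp_force: 30.0
```

Emit:
{"op": "play_rows", "data": {"dp": [[-0.1,2.5,0],[-0.1,2.5,0],[-0.1,2.5,0],[-0.1,2.5,0],[0,0,0]], "yaw": [0,0,0,0,0]}}

```text
t: 14.15
ee_pos: [613.0, 36.4, 91.2]
orientation: [0.06, -3.141, -0.0]
ft_force: [-0.1, 0.4, -1.6]
width: 9.6
grasp_force: 30.0
```

Emit:
{"op": "play_rows", "data": {"dp": [[-0.1,2.5,0],[-0.1,2.5,0],[-0.1,2.5,0],[-0.1,2.5,0],[0,0,0]], "yaw": [0,0,0,0,0]}}

```text
t: 14.57
ee_pos: [612.6, 46.4, 91.2]
orientation: [-0.06, 3.141, 0.0]
ft_force: [-0.5, 0.5, -2.2]
width: 10.1
grasp_force: 30.0
```

Run:
```python
from h import *
o=ctrl.get_obs();print({k:np.round(o[k],3) for k in("t","ee_pos","orientation","ft_force","moment")})
p=viewer.get_image("scene");a=p["pixels"][150:250,300:430];cv2.imwrite("pics/g.png",cv2.resize(a,(780,600),interpolation=cv2.INTER_CUBIC)[...,::-1])
```

```text
{'t': np.float64(14.567), 'ee_pos': array([612.627,  46.366,  91.185]), 'orientation': array([-0.06 ,  3.141,  0.   ]), 'ft_force': array([-0.509,  0.488, -2.188]), 'moment': array([-0.047, -0.011,  0.016])}
```

View pics/g.png

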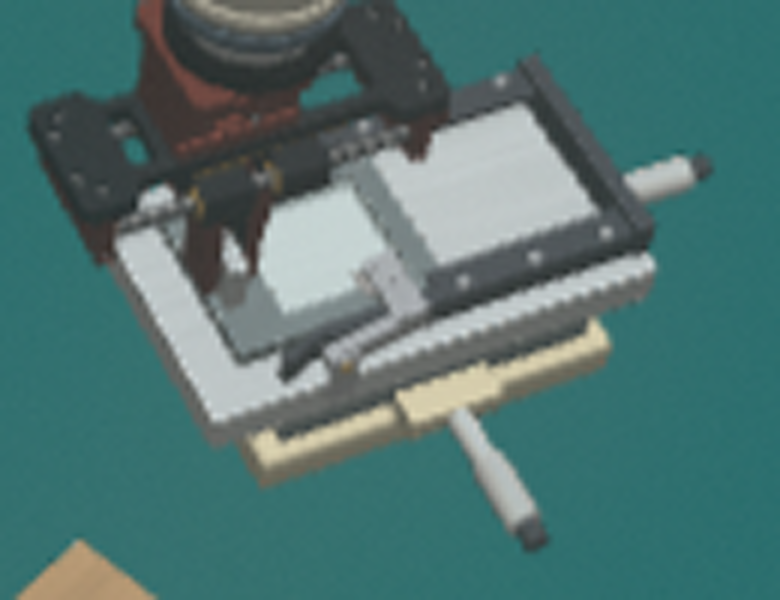

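The catch is riding on the insert at about (390,285), and the fingers at (230,250) are clear of it.

Emit:
{"op": "play_rows", "data": {"dp": [[-0.1,3,0],[-0.1,3,0],[-0.1,3,0],[-0.1,3,0],[-0.2,3,0],[-0.1,3,0],[-0.1,2,0],[0,0,0]], "yaw": [0,0,0,0,0,0,0,0]}}

```text
t: 15.28
ee_pos: [611.8, 66.4, 91.2]
orientation: [0.06, -3.141, -0.0]
ft_force: [-0.1, -0.2, -1.8]
width: 9.9
grasp_force: 30.0
```

Emit:
{"op": "play_rows", "data": {"dp": [[-0.1,3,0],[-0.1,3,0],[-0.1,3,0],[-0.1,3,0],[-0.2,3,0],[-0.1,3,0],[-0.1,2,0],[0,0,0]], "yaw": [0,0,0,0,0,0,0,0]}}

```text
t: 15.95
ee_pos: [611.0, 86.3, 91.2]
orientation: [0.06, -3.141, -0.0]
ft_force: [0.3, 0.8, -1.9]
width: 9.9
grasp_force: 30.0
```

Emit:
{"op": "play_rows", "data": {"dp": [[-0.1,3,0],[-0.1,3,0],[-0.1,3,0],[-0.1,3,0],[-0.2,3,0],[-0.1,3,0],[-0.1,2,0],[0,0,0]], "yaw": [0,0,0,0,0,0,0,0]}}

```text
t: 16.62
ee_pos: [610.2, 106.3, 91.2]
orientation: [-0.06, 3.141, 0.0]
ft_force: [0.4, 0.3, -1.3]
width: 9.9
grasp_force: 30.0
```

Emit:
{"op": "play_rows", "data": {"dp": [[-0.1,2,0],[-0.1,2,0],[-0.1,2,0],[-0.1,2,0],[0,2,0],[-0.1,2,0],[0,0,0]], "yaw": [0,0,0,0,0,0,0]}}

```text
t: 17.2
ee_pos: [609.7, 118.2, 91.2]
orientation: [0.06, -3.141, -0.0]
ft_force: [-0.2, -0.1, -3.3]
width: 10.2
grasp_force: 30.0
```

Emit:
{"op": "play_rows", "data": {"dp": [[-0.1,1,0],[0,1,0],[-0.1,1,0],[0,1,0],[0,0,0]], "yaw": [0,0,0,0,0]}}

```text
t: 17.62
ee_pos: [609.5, 122.0, 91.2]
orientation: [0.06, -3.141, -0.0]
ft_force: [0.8, 0.1, -2.1]
width: 9.7
grasp_force: 30.0
```

Emit:
{"op": "play_rows", "data": {"dp": [[0,0.5,0],[-0.1,0.5,0],[0,0.5,0],[0,0.5,0],[0,0,0]], "yaw": [0,0,0,0,0]}}

```text
t: 18.03
ee_pos: [609.5, 123.9, 91.2]
orientation: [-0.06, 3.141, 0.0]
ft_force: [0.4, 0.0, -2.8]
width: 9.6
grasp_force: 30.0
```

Run:
```python
from h import *
o=ctrl.get_obs();print({k:np.round(o[k],3) for k in("t","ee_pos","orientation","ft_force","moment")})
p=viewer.get_image("scene");a=p["pixels"][155:230,320:425];cv2.imwrite("pics/i.png",cv2.resize(a,(800,571),interpolation=cv2.INTER_CUBIC)[...,::-1])
```

```text
{'t': np.float64(18.033), 'ee_pos': array([609.48 , 123.877,  91.226]), 'orientation': array([-0.06 ,  3.141,  0.   ]), 'ft_force': array([ 0.355,  0.031, -2.825]), 'moment': array([ 0.025, -0.047, -0.032])}
```

View pics/i.png

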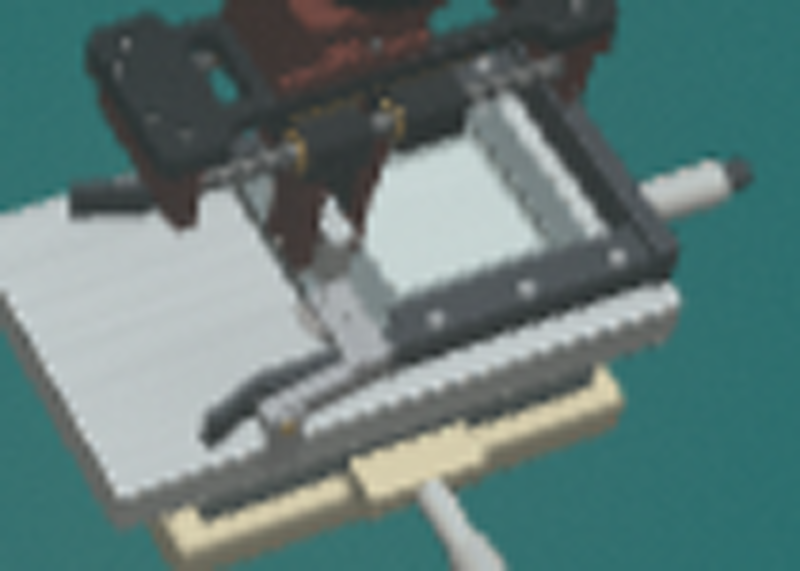

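The front edge (about (550,250)) still has a gap of roughly 10 mm or more to the stop. The catch at (345,310) is still on the frame. I'll step on gently.

Emit:
{"op": "play_rows", "data": {"dp": [[-0.1,1,0],[0,1,0],[-0.1,1,0],[0,1,0],[0,0,0]], "yaw": [0,0,0,0,0]}}

```text
t: 18.5
ee_pos: [609.2, 128.1, 91.2]
orientation: [-0.06, 3.141, 0.0]
ft_force: [-0.2, 0.8, -2.6]
width: 9.9
grasp_force: 30.0
```

Emit:
{"op": "play_rows", "data": {"dp": [[0,0.7,0],[0,0.7,0],[0,0.6,0],[0,0,0]], "yaw": [0,0,0,0]}}

```text
t: 18.83
ee_pos: [609.3, 130.0, 91.2]
orientation: [-0.06, 3.141, 0.0]
ft_force: [0.5, 0.7, -0.8]
width: 9.5
grasp_force: 30.0
```

Emit:
{"op": "play_rows", "data": {"dp": [[0,0.7,0],[-0.1,0.7,0],[0,0.6,0],[0,0,0]], "yaw": [0,0,0,0]}}

```text
t: 19.17
ee_pos: [609.1, 132.0, 91.2]
orientation: [0.06, -3.141, -0.0]
ft_force: [-0.0, -0.6, -1.7]
width: 9.8
grasp_force: 30.0
```

Emit:
{"op": "play_rows", "data": {"dp": [[0,0.5,0],[-0.1,0.5,0],[0,0.5,0],[0,0,0]], "yaw": [0,0,0,0]}}

```text
t: 19.5
ee_pos: [609.0, 133.4, 91.2]
orientation: [0.06, -3.141, -0.0]
ft_force: [-0.2, 0.1, -2.1]
width: 9.9
grasp_force: 30.0
```

Run:
```python
from h import *
o=ctrl.get_obs();print({k:np.round(o[k],3) for k in("t","ee_pos","ft_force")})
p=viewer.get_image("scene");a=p["pixels"][155:230,320:425];cv2.imwrite("pics/j.png",cv2.resize(a,(800,571),interpolation=cv2.INTER_CUBIC)[...,::-1])
```

```text
{'t': np.float64(19.5), 'ee_pos': array([609.039, 133.407,  91.205]), 'ft_force': array([-0.156,  0.091, -2.078])}
```

View pics/j.png

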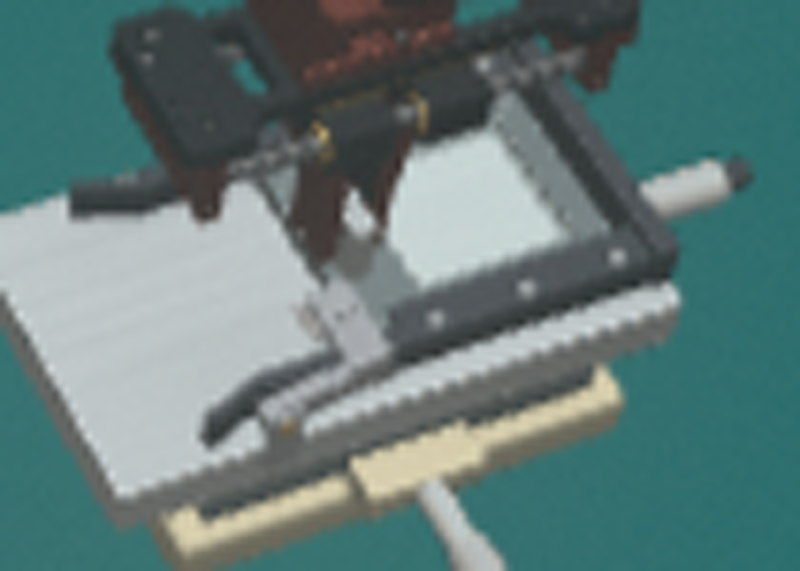

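The front edge is nearly at the stop: no floor shows any more at (590,220). Now I feel for the stop.

Emit:
{"op": "play_rows", "data": {"dp": [[0,0.5,0],[0,0.5,0],[0,0,0]], "yaw": [0,0,0]}}

```text
t: 19.8
ee_pos: [609.1, 134.4, 91.2]
orientation: [-0.06, 3.141, 0.0]
ft_force: [-0.9, 0.2, -2.7]
width: 9.9
grasp_force: 30.0
```

Emit:
{"op": "play_rows", "data": {"dp": [[0,0.5,0],[-0.1,0.5,0],[0,0,0]], "yaw": [0,0,0]}}

```text
t: 20.05
ee_pos: [609.0, 135.4, 91.2]
orientation: [-0.06, 3.141, 0.0]
ft_force: [0.4, -0.4, -1.0]
width: 9.8
grasp_force: 30.0
```

Emit:
{"op": "play_rows", "data": {"dp": [[0,0.4,0],[0,0.4,0],[0,0,0]], "yaw": [0,0,0]}}

```text
t: 20.3
ee_pos: [609.0, 136.2, 91.2]
orientation: [-0.06, 3.141, 0.0]
ft_force: [0.0, -0.2, -2.3]
width: 9.5
grasp_force: 30.0
```

Emit:
{"op": "play_rows", "data": {"dp": [[0,0.4,0],[0,0.4,0],[0,0,0]], "yaw": [0,0,0]}}

```text
t: 20.55
ee_pos: [608.9, 136.7, 91.2]
orientation: [0.06, -3.141, 0.001]
ft_force: [0.0, -1.3, -0.8]
width: 9.7
grasp_force: 30.0
```

Emit:
{"op": "play_rows", "data": {"dp": [[0,0.4,0],[0,0.4,0],[0,0,0]], "yaw": [0,0,0]}}

```text
t: 20.8
ee_pos: [609.0, 136.8, 91.3]
orientation: [0.06, -3.141, 0.002]
ft_force: [-1.2, -5.9, -0.1]
width: 10.0
grasp_force: 30.0
```

Emit:
{"op": "play_rows", "data": {"dp": [[0,0.3,0],[0,0.3,0],[0,0,0]], "yaw": [0,0,0]}}

```text
t: 21.05
ee_pos: [608.9, 136.8, 91.3]
orientation: [0.06, -3.141, 0.003]
ft_force: [-0.6, -9.2, 0.5]
width: 9.5
grasp_force: 30.0
```

The stop is felt at y ≈ 136.7 (Fy = -9 N). I relax the push and check the catch height.

Emit:
{"op": "play_rows", "data": {"dp": [[0,-0.6,-0.1],[0,-0.5,0],[0,0,0]], "yaw": [0,0,0]}}

```text
t: 21.3
ee_pos: [609.0, 136.7, 91.2]
orientation: [0.06, -3.141, 0.001]
ft_force: [0.8, -5.5, -0.4]
width: 9.8
grasp_force: 30.0
```

Run:
```python
from h import *
print(ctrl.get_obs()["ee_pos"])
p=viewer.get_image("scene");P=cloud(p);a=np.radians(92.2)
q0=P.reshape(-1,3);X=q0[:,:2]-[609,150];s=X@[np.cos(a),np.sin(a)];t=X@[-np.sin(a),np.cos(a)]
m=(s>-45)&(s<-22)&(t>-50)&(t<-26)&(q0[:,2]>70)&(q0[:,2]<125);z=q0[m][:,2]
print(len(z),np.percentile(z,[50,75,90,97]).round(1))
a=p["pixels"][155:230,320:425];cv2.imwrite("pics/k.png",cv2.resize(a,(800,571),interpolation=cv2.INTER_CUBIC)[...,::-1])
```

```text
[608.9503908  136.72690005  91.17934611]
45 [ 98.6 100.6 101.7 102.7]
```

View pics/k.png

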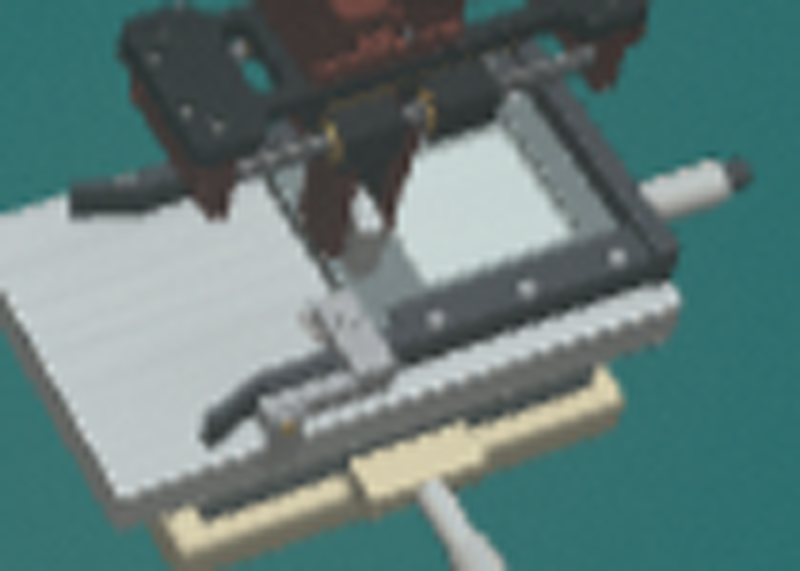

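The catch has dropped: its top is at about 100 mm, which is 25 mm above the floor, and in the image it sits lower at (355,335). I relax the push, open partly and lift off.

Emit:
{"op": "play_rows", "data": {"dp": [[0,-0.5,0],[0,0,0]], "yaw": [0,0]}}

```text
t: 21.52
ee_pos: [609.0, 136.7, 91.2]
orientation: [-0.06, 3.141, 0.0]
ft_force: [-0.5, -3.9, -1.2]
width: 9.6
grasp_force: 30.0
```

Emit:
{"op": "play_rows", "data": {"dp": [[0,0,0],[0,0,0],[0,0,0],[0,0,0],[0,0,0],[0,0,0]], "yaw": [0,0,0,0,0,0], "gripper": 0.65}}

```text
t: 22.02
ee_pos: [609.0, 136.9, 91.2]
orientation: [-0.06, 3.141, 0.0]
ft_force: [-0.2, -1.2, -0.2]
width: 30.5
grasp_force: 0.0
```

Emit:
{"op": "play_rows", "data": {"dp": [[0,0,3],[0,0,8],[0,0,15],[0,0,25],[0,0,25],[0,0,25],[0,0,10],[0,0,0]], "yaw": [0,0,0,0,0,0,0,0]}}

```text
t: 22.68
ee_pos: [610.8, 137.1, 205.5]
orientation: [-0.06, 3.135, 0.002]
ft_force: [0.3, -0.3, 0.8]
width: 30.6
grasp_force: 0.0
```

Emit:
{"op": "play_rows", "data": {"dp": [[-10,-15,10],[-20,-30,10],[-20,-30,0],[-20,-30,0],[-20,-30,0],[-10,-15,0],[0,0,0],[0,0,0]], "yaw": [0,0,0,0,0,0,0,0]}}

```text
t: 23.35
ee_pos: [508.3, -13.7, 221.3]
orientation: [0.056, -3.14, -0.001]
ft_force: [0.4, 0.3, -0.2]
width: 30.6
grasp_force: 0.0
```

Run:
```python
from h import *
p=viewer.get_image("scene");P=cloud(p);a=np.radians(92.2)
q0=P.reshape(-1,3);X=q0[:,:2]-[609,150];s=X@[np.cos(a),np.sin(a)];t=X@[-np.sin(a),np.cos(a)];z=q0[:,2]
m=(s>-45)&(s<-22)&(t>-50)&(t<-26)&(z>70)&(z<125);print("catch",len(z[m]),np.percentile(z[m],[50,75,90,97]).round(1))
m=(s>0)&(s<80)&(abs(t)<35)&(z>65)&(z<120);print("insert plane",m.sum(),np.linalg.lstsq(np.c_[s[m],t[m],np.ones(m.sum())],z[m],rcond=None)[0].round(3))
m=(z>105)&(z<125)&(abs(s)<60)&(abs(t)<40);print("bar",m.sum(),s[m].mean(),t[m].mean())
```

```text
catch 46 [ 99.1 101.6 103.1 104.9]
insert plane 495 [ 6.0000e-03 -8.0000e-03  8.3548e+01]
bar 61 -16.701051615346568 -1.941570952987704
```

```bash
python3 -c "
from workcell import ticket
print(ticket.close_job())"
```

```text
the job is handed in; nothing more can be done
None
```

The insert is in the guide against the end stop, the catch measured down behind it, and the gripper is released and clear. I handed the job in after about 23 s; no verdict came back.

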